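# Close the hanger drill jig: seat the bush plate, swing the keeper home

## Robot

A 7-joint arm with a two-finger parallel gripper is mounted at the origin on a cart in front of the work surface, level with it; the furniture and walls round the work are solid. World frame = base frame: x ahead of the robot, y to its left, z up, the work surface at z = 0. Lengths are in m, angles in rad, forces in N, time in s.
With the tool pointing down it reaches from about 0.425 to 0.825 m from the base axis. Payload 3.6 kg.
Tool frame: the origin (TCP) lies midway between the tips of the shut fingers; the grasp point (between the pads) lies 19 mm behind it (ctrl.tcp_to_grasp is the distance from the TCP to the grasp point, in m); z points along the fingers, y is the line along which they close (so a half turn about z gives the same grasp; the last joint's range is limited). The gripper opens to 93 mm and grips with 3 to 60 N. Pads are 15 mm wide; open, the fingers measure 128 mm over their backs; the gripper's body (75 mm by 188 mm) begins 65 mm behind the grasp point.
Start: joints at [1.19, 0.615, -0.013, 1.423, 0.008, 1.103, -0.04], TCP at [0.225, -0.61, 0.219] pointing down, gripper open.
Joint ranges: [-3.12, 3.12], [-0.3, 2.06], [-1.34, 1.32], [0.26, 2.42], [-1.36, 4.5], [0.01, 1.98], [-2.84, 2.84]. Speed limits (rad/s): [2.79, 2.79, 3.14, 3.14, 3.14, 3.14, 3.14].

## Interface

Orientations are given as a unit quaternion [w, x, y, z].
In Python, from cell import sensors, vision, job, ctrl gives the robot as it stands.
- The arm moves only by the shell command python3 -m creep 'ROWS' [FORCE]. ROWS is JSON, a list of rows, each an object of numbers: "dx", "dy", "dz": the shift along the tool's x, y, z normalised to -1 to 1, where 1 is 120 mm; "spin": the turn about the tool's z normalised to -1 to 1, where 1 is pi rad; "claw": the opening, from 0 (shut) to 1 (fully open). A call has exactly 10 rows; each row shifts and turns the commanded pose from where the row before left it, along the tool's axes as they then stand; what a row does not reach is not made up. A row lasts 1/8 s, in which the tool goes at most 62.5 mm and 10.7 degrees, less where a joint would pass 70% of its speed; a pose out of reach is approached as far as the arm can. A call with a number of a shift or a turn outside -1 to 1 is refused whole. A call with a gripper value outside its range is refused whole. The fingers move at their own pace and stop on an object; FORCE is the grip in N (left out, the last holds). Time passes only in rows, so rows that do not move let the fingers close, or fill a call up. It gives the time, the measured TCP pose, the force, the opening and the grip force at its end, in the units of the state.
- sensors.get_obs(): the state, without advancing time (a new reading comes with each control period).
- vision.camera(name): name is "scene" or "top"; returns a dict with "img" (400x640x3 uint8, red, green, blue), "fx", "fy", "cx", "cy" (pixels), "k1" (the pictures are not rectified: a ray, as slopes to the right and down, at radius r is drawn at 1 + k1 r^2 times it, then the intrinsics apply), "camera_from_world" (4x4, takes a point from world to camera coordinates). Camera axes: x right, y down, z forward; pixel columns grow to the right and rows downward; lengths in m; the calibration is good to about 2 mm. A picture is of the moment at which its call begins. There is no depth.
- job.sign_off(): hands the job in; it is judged then, once.
The state is a dict: "clock": time; "q": joint angles; "qd": joint speeds; "effort": joint torques, N m; "ee_pos": TCP position; "ee_rot": TCP orientation; "ft_force": force on the tool from outside, world axes, zero at the start; "moment": the same for the moment, N m; "gripper_width": finger opening in m; "grip_force": force on a finger pad.
Only numpy, scipy, OpenCV 4.12 (cv2) and the standard library are available. Lean on these libraries where they do the work, as an engineer would, in place of code of your own. Each camera call takes 0.05 s, during which the arm holds its last target. There are 200 camera calls.

## Task

Get the drill jig ready for the mill: draw the steel bush plate out from under the low grey riser by its tongue, put it down clear of the riser, then take it again by its block handle and lower it over the two pins of the jig base until it rests flush on the rails, tongue between the posts. Then lift the keeper lever out of its parking notch, swing it across the tongue and let it drop fully home in the other notch. Do not disturb the oil bottle or the white pot.

Things in the scene. Friction and masses are not known exactly. Their poses are not given: they have to be found in the camera images.
- bush_plate: Plain steel plate, 0.47 to 0.72 kg: 110 x 110 mm square, 10 mm thick, tongue from its -x edge, block handle on top. Origin: centre of the square's underside, z up. Through holes at (34, 30) mm: round, 13.5 mm; at (34, -30): slot 13.5 mm along x, 18.5 along y; two small drill bushes at (-26, +-31) fit no pin. Starts flat on the worktop under the riser, only the tongue out; square too wide to grasp.
- riser: Low grey sheet-steel riser fixed on the worktop, 150 mm deep (x), 172 wide (y), walls at sides and back, open at -x where the tongue sticks out. Roof top 64 mm high, 54 mm clear under its front lip. Origin on the worktop under its centre; front edge at x = -75 mm. Patch box and tyre lever (at most 20 mm high) lie on the back of the roof.
- jig_base: Fixed drill jig base: grey slab 12 mm thick, x -155 to 70, y +-67 mm, origin under it. Two rest rails along x at y = +-49.5 mm, 106 mm long, tops at z = 26 mm: the flush plate's underside. The seated plate has the base's yaw, tongue to -x between hinge post and lock notch, its origin at base y = 0 and at x = the pins' x - 34 mm (so -8 to +14 mm, see pin_slot).
- keeper_knob (a point): Top centre of the keeper lever's upright black knob, 22 mm diameter, graspable for 23 mm below its top. Dark steel lever, bar 12 mm wide, knob 88 mm from its hinge post at base (-80, -32) mm. Parked it points to base -x, knob top at base (-168, -32, 81) mm; locked to base +y, knob top at (-80, 56, 81). It weighs about 2.2 N, swings freely once lifted and drops by its weight.
- keeper_swing (a joint): Angle of the keeper lever about the upright hinge post: 0 parked, pi/2 in line with the lock notch (turns clockwise seen from above).
- keeper_lift (a joint): Height of the lever above its lowest position, 0 to 0.030 m; its bar clears the tops of the notch posts above about 0.017 m. Down (0), the bar's underside is 0.7 mm above the top of a flush plate.
- oil_bottle: Green drip bottle of chain oil with red nozzle, 42 mm diameter, 127 mm tall, loose bystander; origin under its centre.
- pot: White pot with screw lid, 38 mm diameter, 45 mm tall, loose bystander between the jig base and the small drawers; origin under its centre. Obstacles on the robot's left of the jig: the tall bench mill and lamp (about x 0.45 to 0.75, y 0 to 0.25) and the vice (x below 0.45, y -0.17 to 0.03); swing in round them, close to the robot and 0.38 m high or more.
- plate_handle (a point): Top centre of the bush plate's dark block handle, straight above the plate's origin: 44 mm along plate x, 22 mm wide along y (grip it across y), from 10 to 39 mm above the plate's underside.
- plate_tongue (a point): Middle of the part of the bush plate's tongue that sticks out, at plate (-93, 0) mm, mid thickness (z = 5 mm). Tongue 30 mm wide along y, 10 mm thick, ends square at plate x = -115 mm; it is gripped across y from above, and starts with 43 to 55 mm out beyond the riser's front.
- pin_slot (a point): Middle of the slot in which the dark block with both pins is clamped, at base (37, 0, 26) mm. Pins: 12 mm steel, chamfered 1.5 mm, tall one at base y = +30 mm (tip z = 52 mm, for the round hole), short one at y = -30 mm (tip z = 40, for the slot). Both stand at base x = 37 mm plus one common offset within +-11 mm, which differs each time and is not measured: find it by touch or sight.
- lock_notch (a point): Middle of the lock notch at base (-80, 30, 53) mm, level with its tops: two round steel posts, 9 mm diameter, 12.5 mm either side along base x. The parking notch is a like pair at base (-142, -32 +- 12.5) mm. The lever's bar drops between a pair with 2 mm to spare each side. No room for fingers beside the seated tongue. The hinge post's top, the jig's highest point, is at base z = 87 mm.

How it is judged:
By the outcome, as a careful person would: the job done as asked, in the order asked, and still so for the second after the job is handed in, with the robot touching nothing.
It also fails if it takes over 72 s, if anything falls off the work surface, if the arm or the gripper's body presses on something with over 40 N, if the wrist force passes 120 N, or if a joint passes its speed limit or range.

## Working session

There is one attempt and no reset: what is moved stays moved. The work goes in short steps, Python scripts to look and compute and a shell command to move; the robot and the scene stay as the last step left them, time stands still between calls to the robot, and variables do not carry over. Pictures are saved under pics/ and viewed, at most 10 in all, crops included, and the job is handed in when it is done.

```bash
ls; mkdir -p pics; cat > h.py <<'E'
import numpy as np, cv2
from cell import sensors, vision, job, ctrl
def snap(name,fn=None):
    c=vision.camera(name)
    if fn: cv2.imwrite('pics/'+fn,cv2.cvtColor(c['img'],cv2.COLOR_RGB2BGR))
    return c
def K(c): return np.array([[c['fx'],0,c['cx']],[0,c['fy'],c['cy']],[0,0,1.]]),np.array([c['k1'],0,0,0,0.])
def proj(c,P):
    k,d=K(c);T=np.array(c['camera_from_world']);r,_=cv2.Rodrigues(T[:3,:3])
    return cv2.projectPoints(np.array(P,float).reshape(-1,3),r,T[:3,3],k,d)[0].reshape(-1,2)
def ray(c,uv):
    k,d=K(c);T=np.array(c['camera_from_world']);R=T[:3,:3]
    n=cv2.undistortPoints(np.array(uv,float).reshape(-1,1,2),k,d).reshape(-1,2)
    D=np.c_[n,np.ones(len(n))]@R
    return -R.T@T[:3,3],D
def onz(c,uv,z):
    o,D=ray(c,uv); return o+D*((z-o[2])/D[:,2])[:,None]
E
python3 - <<'E'
from h import *
for n in('scene','top'):
    c=snap(n,n+'0.png'); print(n,c['fx'],c['k1'],ray(c,[[320,200]]))
o=sensors.get_obs();print(o, ctrl.tcp_to_grasp)
E
```

```text
pics
scene 397.875705344244 0.006600272029491527 (array([0.12112029, 0.385774  , 0.50623043]), array([[ 0.48913366, -0.72568834, -0.48400196]]))
top 395.76519246442774 -0.0014012292540655756 (array([ 0.46885258, -0.29399053,  0.9456796 ]), array([[ 0.0836337 , -0.00349884, -0.99679281]]))
{'clock': 0.1, 'q': array([ 1.19051059,  0.61578208, -0.01262391,  1.42472944,  0.00807977,
        1.10340583, -0.04041017]), 'qd': array([ 0.0001453 , -0.00335393,  0.00084027, -0.00295364,  0.00126851,
        0.00062813, -0.00032518]), 'effort': array([ 1.12308433e-03, -4.60043192e+01,  2.09968896e-01, -1.66245496e+01,
       -6.12073322e-02,  1.69686461e-02,  8.41782162e-05]), 'ee_pos': array([ 0.22496704, -0.60906935,  0.21762628]), 'ee_rot': array([-1.11940604e-03,  9.84389985e-01,  1.75997337e-01, -2.02876647e-04]), 'ft_force': array([-0.60860692, -0.13045311, -0.03792461]), 'moment': array([0.03393289, 0.06417541, 0.01702592]), 'grip_force': 0.0, 'gripper_width': 0.09310972866447353} 0.0188
```

View pics/top0.png

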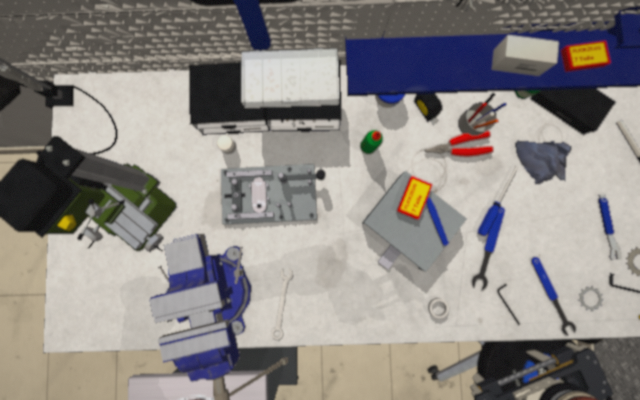

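View pics/scene0.png

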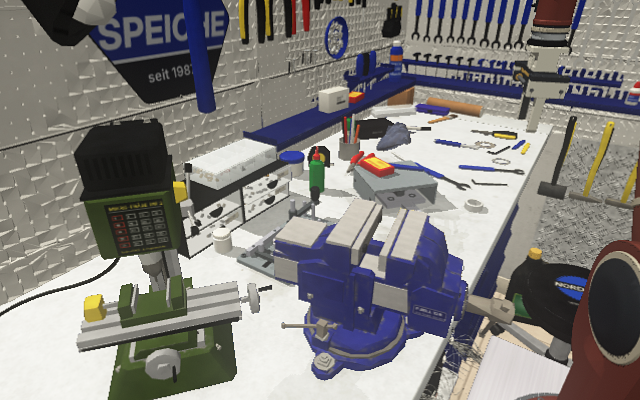

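The top view shows the jig base at (221-316, 166-226) with its black knob at (321,174), so base -x points image-right. The riser is at about (414,222) with the tongue at (387,260), the bottle at (372,141) and the pot at (227,144). The scene view has the vice in front of the jig. I'll enlarge the top view next.

```bash
python3 - <<'E'
import cv2,numpy as np
i=cv2.imread('pics/top0.png')
a=cv2.resize(i[150:240,205:335],None,fx=5,fy=5,interpolation=cv2.INTER_CUBIC)  # 650x450
cv2.imwrite('pics/c1.png',a)
b=cv2.resize(i[160:290,350:480],None,fx=4.5,fy=4.5,interpolation=cv2.INTER_CUBIC)
cv2.imwrite('pics/c2.png',b)
E
```

```text
(no output)
```

View pics/c1.png

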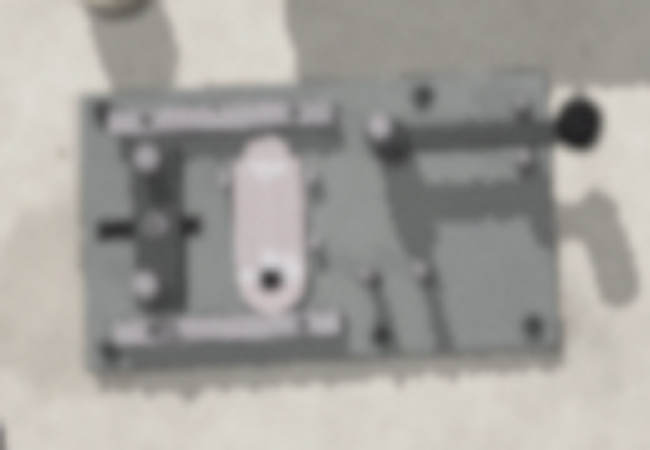

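View pics/c2.png

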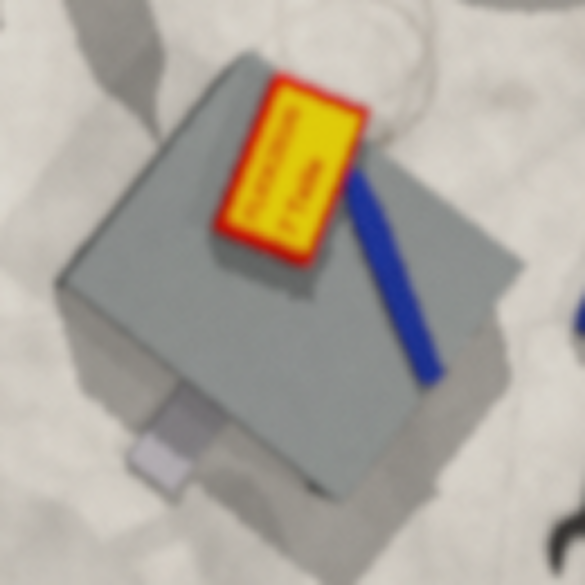

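The first crop shows the knob top at (577,124), hinge post top (380,126), lock posts (371,278) and (424,270), and pins (145,285) and (148,157). The second shows the tongue end corners at (128,452) and (175,497), and the roof corners. Next I'll fit the poses.

```bash
cat >> h.py <<'E'
def fit(src,dst):
    # 2D rigid fit, dst = R src + t
    s=np.array(src,float)[:,:2];d=np.array(dst)[:,:2]
    a=s-s.mean(0);b=d-d.mean(0)
    th=np.arctan2((a[:,0]*b[:,1]-a[:,1]*b[:,0]).sum(),(a*b).sum())
    R=np.array([[np.cos(th),-np.sin(th)],[np.sin(th),np.cos(th)]])
    t=d.mean(0)-R@s.mean(0)
    return th,R,t,np.round((d-(s@R.T+t))*1000,1)
E
python3 - <<'E'
from h import *
c=snap('top')
f=lambda p,s,o:(np.array(p)+.5)/s-.5+np.array(o)
px=lambda p,z:onz(c,[f(p,5,(205,150))],z)[0]
L=[((577,124),(-168,-32,81)),((380,126),(-80,-32,87)),((371,278),(-67.5,30,53)),((424,270),(-92.5,30,53)),((525,110),(-142,-44.5,53)),((525,163),(-142,-19.5,53)),
((80,95),(70,-67,12)),((548,72),(-155,-67,12)),((562,358),(-155,67,12)),((92,372),(70,67,12))]
src=np.array([b for a,b in L])/1000.
dst=[px(a,b[2]/1000) for a,b in L]
th,R,t,e=fit(src,dst);print('base',th,t);print(e)
for p,z in(((145,285),.052),((148,157),.040)): print('pin',R.T@(px(p,z)[:2]-t))
q=lambda p,z:onz(c,[f(p,4.5,(350,160))],z)[0]
rs=np.array([(75,86),(-75,86),(-75,-86),(75,-86)])/1000.
rd=[q(p,.064) for p in((250,52),(60,287),(340,497),(522,265))]
th,R,t,e=fit(rs,rd);print('riser',th,t,e)
for p in((128,452),(175,497),(180,385),(226,425)):
  w=q(p,.01);print('tongue',w,R.T@(w[:2]-t)*1000)
import cv2
for n,m in(('bottle',None),):
  h=cv2.cvtColor(c['img'],cv2.COLOR_RGB2HSV);s=cv2.inRange(h,(60,100,40),(85,255,255));s[:,:340]=0;s[:,400:]=0
  ys,xs=np.nonzero(s[100:170]);print('bottle',onz(c,[[xs.mean(),ys.mean()+100]],.06))
print('pot',onz(c,[[227,144]],.045))
E
```

```text
base 1.5850774611685448 [ 0.56427073 -0.13349187]
[[-0.6  2.2]
 [ 1.6  0.7]
 [-0.4 -2.2]
 [ 2.1 -1.2]
 [-1.4 -0.6]
 [-0.7  0.4]
 [-0.3  0.8]
 [ 0.4  1.4]
 [-2.1  0.8]
 [ 1.2 -2.3]]
pin [0.0331086  0.02887521]
pin [ 0.03292625 -0.03132095]
riser -0.7048324913404204 [ 0.49083538 -0.50525672] [[-1.9 -1.9]
 [-1.6  0.5]
 [ 4.   0. ]
 [-0.5  1.4]]
tongue [ 0.40277608 -0.4280817   0.01      ] [-117.07870564    1.73159002]
tongue [ 0.37913255 -0.45122727  0.01      ] [-120.09230869  -31.21764534]
tongue [ 0.43635289 -0.45664653  0.01      ] [-72.99524816   1.72780551]
tongue [ 0.41510607 -0.47940645  0.01      ] [-74.43308512 -29.37481876]
bottle [[ 0.66857853 -0.41311715  0.06      ]]
pot [[ 0.68171045 -0.08518999  0.045     ]]
```

```bash
cat > go.py <<'E'
# python3 go.py x y z psi : totals (normalised) from the present pose; translation before spin
import sys; from h import *
from scipy.spatial.transform import Rotation as Ro
o=sensors.get_obs();q=o['ee_rot'];X=Ro.from_quat([q[1],q[2],q[3],q[0]]).as_matrix()
psi=np.arctan2(X[1,0],X[0,0]);p=o['ee_pos'];print('t',round(o['clock'],2),'pos',np.round(p,4),'psi',round(psi,4),'q7',round(o['q'][6],2),'w',round(o['gripper_width'],4),'g',round(o['grip_force'],1),'F',np.round(o['ft_force'],1),'tilt',np.round(X[:2,2],3))
if len(sys.argv)>1:
    T=[float(a) for a in sys.argv[1:]]
    d=X.T@(np.array(T[:3])-p);s=(psi-T[3]+np.pi)%(2*np.pi)-np.pi
    print('norm dx dy dz',np.round(d/.12,4),'spin',round(s/np.pi,4),'| world d mm',np.round((np.array(T[:3])-p)*1000,1))
E
python3 go.py .405 -.451 .10 -.70
python3 -m creep '[{"dx":0.375,"dy":-0.137,"dz":0.1,"claw":0.7},{"dx":0.375,"dy":-0.137,"dz":0.1},{"dx":0.375,"dy":-0.137,"dz":0.2},{"dx":0.375,"dy":-0.137,"dz":0.2},{"dx":0.375,"dy":-0.137,"dz":0.2},{"spin":0.056},{"spin":0.056},{"spin":0.056},{"spin":0.056},{"spin":0.056}]' 30
python3 go.py .405 -.451 .06 -.70
```

```text
t 0.15 pos [ 0.225  -0.6092  0.2178] psi 0.3539 q7 -0.04 w 0.093 g 0.0 F [-0.   0.4  0.2] tilt [-0.001  0.002]
norm dx dy dz [ 1.8637 -0.7149  0.9827] spin 0.3355 | world d mm [ 180.   158.2 -117.8]
t 0.15 pos [ 0.225  -0.6092  0.2178] psi 0.3539 q7 -0.04 w 0.093 g 0.0 F [-0.   0.4  0.2] tilt [-0.001  0.002]
norm dx dy dz [ 1.8637 -0.7142  1.316 ] spin 0.3355 | world d mm [ 180.   158.2 -157.8]invalid input
```

```bash
python3 -m creep '[{"dx":0.375,"dy":-0.137,"dz":0.1,"spin":0,"claw":0.7},{"dx":0.375,"dy":-0.137,"dz":0.1,"spin":0,"claw":0.7},{"dx":0.375,"dy":-0.137,"dz":0.2,"spin":0,"claw":0.7},{"dx":0.375,"dy":-0.137,"dz":0.2,"spin":0,"claw":0.7},{"dx":0.375,"dy":-0.137,"dz":0.2,"spin":0,"claw":0.7},{"dx":0,"dy":0,"dz":0,"spin":0.056,"claw":0.7},{"dx":0,"dy":0,"dz":0,"spin":0.056,"claw":0.7},{"dx":0,"dy":0,"dz":0,"spin":0.056,"claw":0.7},{"dx":0,"dy":0,"dz":0,"spin":0.056,"claw":0.7},{"dx":0,"dy":0,"dz":0,"spin":0.056,"claw":0.7}]' 30
python3 go.py .405 -.451 .06 -.70
```

```text
clock: 1.4
ee_pos: [0.4077, -0.4543, 0.1223]
ee_rot: [-0.0, 0.965, -0.263, -0.0]
ft_force: [-0.5, -0.2, 0.2]
gripper_width: 0.0651
grip_force: 0.0
t 1.4 pos [ 0.4077 -0.4543  0.1223] psi -0.5314 q7 -1.12 w 0.0651 g 0.0 F [-0.5 -0.2  0.2] tilt [-0.     0.001]
norm dx dy dz [-0.0332 -0.0121  0.5192] spin 0.0537 | world d mm [ -2.7   3.3 -62.3]
```

```bash
python3 -m creep '[{"dx":-0.033,"dy":-0.012,"dz":0.15,"spin":0.054,"claw":0.7},{"dx":0,"dy":0,"dz":0.25,"spin":0,"claw":0.7},{"dx":0,"dy":0,"dz":0.25,"spin":0,"claw":0.7},{"dx":0,"dy":0,"dz":0.2,"spin":0,"claw":0.7},{"dx":0,"dy":0,"dz":0.13,"spin":0,"claw":0.7},{"dx":0,"dy":0,"dz":0,"spin":0,"claw":0.7},{"dx":0,"dy":0,"dz":0,"spin":0,"claw":0.1},{"dx":0,"dy":0,"dz":0,"spin":0,"claw":0.1},{"dx":0,"dy":0,"dz":0,"spin":0,"claw":0.1},{"dx":0,"dy":0,"dz":0,"spin":0,"claw":0.1}]' 40
python3 go.py .405 -.451 .004 -.70; python3 - <<'E'
from h import *
c=snap('top','t1.png')
i=cv2.imread('pics/t1.png');cv2.imwrite('pics/c3.png',cv2.resize(i[160:290,330:480],None,fx=4,fy=4,interpolation=cv2.INTER_CUBIC))
E
```

```text
clock: 2.65
ee_pos: [0.4053, -0.4515, 0.0055]
ee_rot: [0.0, 0.94, -0.341, 0.0]
ft_force: [1.1, 0.3, 2.6]
gripper_width: 0.0296
grip_force: 14.8
t 2.65 pos [ 0.4053 -0.4515  0.0055] psi -0.6953 q7 -1.2 w 0.0296 g 14.8 F [1.1 0.3 2.6] tilt [ 0.001 -0.   ]
norm dx dy dz [-0.0044 -0.0018  0.0122] spin 0.0015 | world d mm [-0.3  0.5 -1.5]
```

View pics/c3.png

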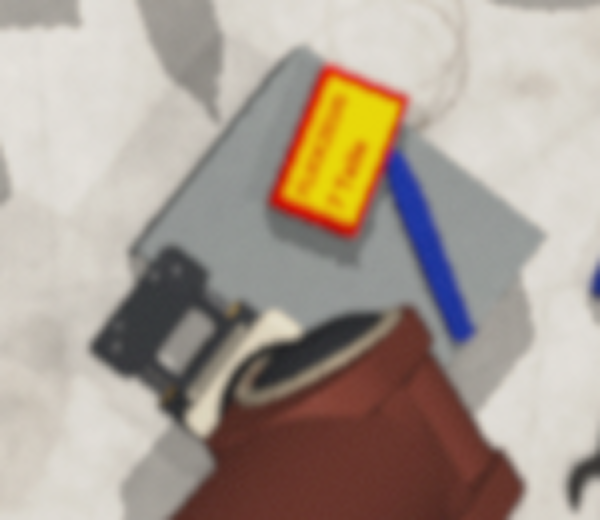

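The crop shows the gripper on the tongue, left of the riser. The width reads 29.6 mm, which is the tongue. Pulling now.

```bash
python3 -m creep '[{"dx":0,"dy":0,"dz":0.01,"spin":0,"claw":0},{"dx":-0.04,"dy":0,"dz":0,"spin":0,"claw":0},{"dx":-0.1,"dy":0,"dz":0,"spin":0,"claw":0},{"dx":-0.15,"dy":0,"dz":0,"spin":0,"claw":0},{"dx":-0.15,"dy":0,"dz":0,"spin":0,"claw":0},{"dx":-0.15,"dy":0,"dz":0,"spin":0,"claw":0},{"dx":-0.15,"dy":0,"dz":0,"spin":0,"claw":0},{"dx":-0.15,"dy":0,"dz":0,"spin":0,"claw":0},{"dx":-0.1,"dy":0,"dz":0,"spin":0,"claw":0},{"dx":-0.05,"dy":0,"dz":0,"spin":0,"claw":0}]' 50
python3 go.py .28 -.346 .004 -.70
```

```text
clock: 3.95
ee_pos: [0.3129, -0.3755, 0.0054]
ee_rot: [0.003, 0.94, -0.341, 0.005]
ft_force: [1.9, -1.3, 2.8]
gripper_width: 0.0287
grip_force: 49.9
t 3.95 pos [ 0.3129 -0.3755  0.0054] psi -0.6956 q7 -1.13 w 0.0287 g 49.9 F [ 1.9 -1.3  2.8] tilt [ 0.008 -0.009]
norm dx dy dz [-0.368  -0.0132  0.0072] spin 0.0014 | world d mm [-32.9  29.5  -1.4]
```

```bash
python3 -m creep '[{"dx":-0.06,"dy":0,"dz":0,"spin":0,"claw":0},{"dx":-0.1,"dy":0,"dz":0,"spin":0,"claw":0},{"dx":-0.1,"dy":0,"dz":0,"spin":0,"claw":0},{"dx":-0.08,"dy":0,"dz":0,"spin":0,"claw":0},{"dx":-0.04,"dy":0,"dz":0,"spin":0,"claw":0},{"dx":0,"dy":0,"dz":0,"spin":0,"claw":0},{"dx":0,"dy":0,"dz":0,"spin":0,"claw":0.7},{"dx":0,"dy":0,"dz":0,"spin":0,"claw":0.7},{"dx":0,"dy":0,"dz":0,"spin":0,"claw":0.7},{"dx":0,"dy":0,"dz":-0.1,"spin":0,"claw":0.7}]' 50
python3 go.py
python3 -m creep '[{"dx":0,"dy":0,"dz":-0.3,"spin":0,"claw":0.7},{"dx":0,"dy":0,"dz":-0.4,"spin":0,"claw":0.7},{"dx":0,"dy":0,"dz":-0.4,"spin":0,"claw":0.7},{"dx":0,"dy":-0.4,"dz":-0.4,"spin":0,"claw":0.7},{"dx":0,"dy":-0.45,"dz":0,"spin":0,"claw":0.7},{"dx":0,"dy":-0.45,"dz":0,"spin":0,"claw":0.7},{"dx":0,"dy":-0.3,"dz":0,"spin":0,"claw":0.7},{"dx":0,"dy":0,"dz":0,"spin":0,"claw":0.7},{"dx":0,"dy":0,"dz":0,"spin":0,"claw":0.7},{"dx":0,"dy":0,"dz":0,"spin":0,"claw":0.7}]' 50
python3 - <<'E'
from h import *
snap('top','t2.png')
i=cv2.imread('pics/t2.png');cv2.imwrite('pics/c4.png',cv2.resize(i[190:350,280:480],None,fx=3.7,fy=3.7,interpolation=cv2.INTER_CUBIC))
E
```

```text
clock: 5.2
ee_pos: [0.2734, -0.3412, 0.0155]
ee_rot: [-0.001, 0.94, -0.341, -0.001]
ft_force: [-0.6, 0.5, 0.2]
gripper_width: 0.0631
grip_force: 0.0
t 5.2 pos [ 0.2734 -0.3412  0.0155] psi -0.6956 q7 -1.1 w 0.0631 g 0.0 F [-0.6  0.5  0.2] tilt [-0.002  0.003]
clock: 6.45
ee_pos: [0.3937, -0.199, 0.1923]
ee_rot: [0.0, 0.94, -0.342, -0.0]
ft_force: [-0.0, 0.2, -0.5]
gripper_width: 0.065
grip_force: 0.0
```

View pics/c4.png

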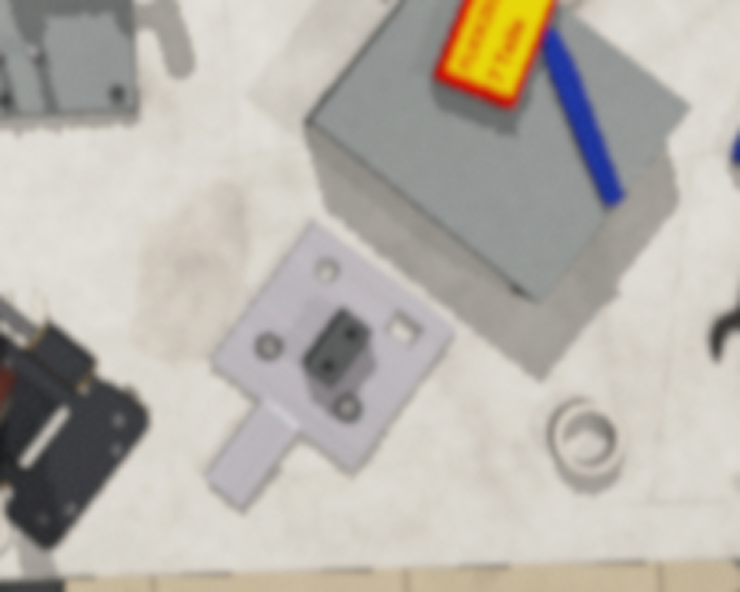

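The plate is clear of the riser. Its corners are at (312,222), (455,333), (352,474) and (212,360), the round hole at (327,269), the slot at (404,328) and the handle near (337,347).

```bash
cat > pl.py <<'E'
from h import *
c=snap('top')
f=lambda p:(np.array(p)+.5)/3.7-.5+np.array((280,190))
L=[((312,222),(55,55)),((455,333),(55,-55)),((352,474),(-55,-55)),((212,360),(-55,55)),((327,269),(34,30)),((404,328),(34,-30)),((268,346),(-26,31)),((346,407),(-26,-31)),((207,475),(-115,15)),((242,512),(-115,-15))]
th,R,t,e=fit(np.array([b for a,b in L])/1000,[onz(c,[f(a)],.01)[0] for a,b in L])
print('plate',th,t);print(e)
i=cv2.cvtColor(c['img'],cv2.COLOR_RGB2GRAY)
print('handle',onz(c,[f((337,347))],.039))
E
python3 pl.py; python3 go.py .356 -.41 .06 -.70
```

```text
plate -0.6830632123900383 [ 0.3514844  -0.40622581]
[[-1.1  2. ]
 [-3.1  0.8]
 [-1.9 -0.3]
 [ 0.5 -1.3]
 [ 1.4 -0.1]
 [ 1.4 -0.1]
 [ 0.8  0.3]
 [ 1.2  1.3]
 [ 2.3 -2.5]
 [-1.6 -0.1]]
handle [[ 0.35352818 -0.40507045  0.039     ]]
t 6.55 pos [ 0.394  -0.1988  0.1922] psi -0.6981 q7 -1.68 w 0.065 g 0.0 F [ 0.5 -0.2 -0. ] tilt [-0. -0.]
norm dx dy dz [0.8889 1.5516 1.1018] spin 0.0006 | world d mm [ -38.  -211.2 -132.2]
```

```bash
python3 go.py .3474 -.4022 .013 -.692
python3 -m creep '[{"dx":0.15,"dy":0.3,"dz":0,"spin":0,"claw":0.6},{"dx":0.22,"dy":0.4,"dz":0,"spin":0,"claw":0.6},{"dx":0.22,"dy":0.4,"dz":0.1,"spin":0,"claw":0.6},{"dx":0.15,"dy":0.3,"dz":0.2,"spin":-0.002,"claw":0.6},{"dx":0.039,"dy":0.138,"dz":0.2,"spin":0,"claw":0.6},{"dx":0,"dy":0,"dz":0.2,"spin":0,"claw":0.6},{"dx":0,"dy":0,"dz":0.1,"spin":0,"claw":0.6},{"dx":0,"dy":0,"dz":0,"spin":0,"claw":0.6},{"dx":0,"dy":0,"dz":0,"spin":0,"claw":0.6},{"dx":0,"dy":0,"dz":0,"spin":0,"claw":0.6}]' 50
python3 go.py .3474 -.4022 .013 -.692
```

```text
t 6.55 pos [ 0.394  -0.1988  0.1922] psi -0.6981 q7 -1.68 w 0.065 g 0.0 F [ 0.5 -0.2 -0. ] tilt [-0. -0.]
norm dx dy dz [0.7923 1.5478 1.4935] spin -0.002 | world d mm [ -46.6 -203.4 -179.2]
clock: 7.8
ee_pos: [0.349, -0.3997, 0.097]
ee_rot: [0.0, 0.941, -0.338, 0.001]
ft_force: [0.5, -0.5, 0.3]
gripper_width: 0.0561
grip_force: 0.0
t 7.8 pos [ 0.349  -0.3997  0.097 ] psi -0.6887 q7 -1.2 w 0.0561 g 0.0 F [ 0.5 -0.5  0.3] tilt [ 0.001 -0.001]
norm dx dy dz [0.0014 0.0246 0.7   ] spin 0.001 | world d mm [ -1.6  -2.5 -84. ]
```

```bash
python3 -m creep '[{"dx":0,"dy":0.024,"dz":0.1,"spin":0.001,"claw":0.6},{"dx":0,"dy":0,"dz":0.2,"spin":0,"claw":0.6},{"dx":0,"dy":0,"dz":0.2,"spin":0,"claw":0.6},{"dx":0,"dy":0,"dz":0.15,"spin":0,"claw":0.6},{"dx":0,"dy":0,"dz":0.05,"spin":0,"claw":0.6},{"dx":0,"dy":0,"dz":0,"spin":0,"claw":0.6},{"dx":0,"dy":0,"dz":0,"spin":0,"claw":0},{"dx":0,"dy":0,"dz":0,"spin":0,"claw":0},{"dx":0,"dy":0,"dz":0,"spin":0,"claw":0},{"dx":0,"dy":0,"dz":0,"spin":0,"claw":0}]' 55
python3 go.py
```

```text
clock: 9.05
ee_pos: [0.3465, -0.402, 0.0123]
ee_rot: [0.0, 0.941, -0.339, 0.0]
ft_force: [-0.3, 0.5, 1.9]
gripper_width: 0.0217
grip_force: 55.0
t 9.05 pos [ 0.3465 -0.402   0.0123] psi -0.6921 q7 -1.15 w 0.0217 g 55.0 F [-0.3  0.5  1.9] tilt [ 0.    -0.001]
```

```bash
python3 -m creep '[{"dx":0,"dy":0,"dz":-0.1,"spin":0,"claw":0},{"dx":0,"dy":0,"dz":-0.2,"spin":0,"claw":0},{"dx":0,"dy":0,"dz":-0.3,"spin":0,"claw":0},{"dx":0,"dy":0,"dz":-0.4,"spin":0,"claw":0},{"dx":0,"dy":0,"dz":-0.4,"spin":0,"claw":0},{"dx":0,"dy":0,"dz":-0.4,"spin":0,"claw":0},{"dx":0,"dy":0,"dz":-0.4,"spin":-0.02,"claw":0},{"dx":0,"dy":0,"dz":-0.4,"spin":-0.04,"claw":0},{"dx":0,"dy":0,"dz":-0.3,"spin":-0.055,"claw":0},{"dx":0,"dy":0,"dz":-0.1,"spin":-0.055,"claw":0}]' 55
python3 go.py .5644 -.1405 .38 1.585
python3 -m creep '[{"dx":0,"dy":0,"dz":0,"spin":-0.055,"claw":0},{"dx":0,"dy":0,"dz":0,"spin":-0.055,"claw":0},{"dx":0,"dy":0,"dz":0,"spin":-0.055,"claw":0},{"dx":0,"dy":0,"dz":0,"spin":-0.055,"claw":0},{"dx":0,"dy":0,"dz":0,"spin":-0.055,"claw":0},{"dx":0,"dy":0,"dz":0,"spin":-0.055,"claw":0},{"dx":0,"dy":0,"dz":0,"spin":-0.055,"claw":0},{"dx":0,"dy":0,"dz":0,"spin":-0.055,"claw":0},{"dx":0,"dy":0,"dz":0,"spin":-0.055,"claw":0},{"dx":0,"dy":0,"dz":0,"spin":-0.04,"claw":0}]' 55
python3 go.py .5644 -.1405 .38 1.585
```

```text
clock: 10.3
ee_pos: [0.3461, -0.4013, 0.374]
ee_rot: [0.001, 0.997, -0.076, 0.001]
ft_force: [0.2, -0.1, -5.7]
gripper_width: 0.0219
grip_force: 55.0
t 10.3 pos [ 0.3461 -0.4013  0.374 ] psi -0.153 q7 -0.82 w 0.0219 g 55.0 F [ 0.2 -0.1 -5.7] tilt [ 0.001 -0.001]
norm dx dy dz [ 1.4667 -2.425  -0.0503] spin -0.5532 | world d mm [218.3 260.8   6. ]
clock: 11.55
ee_pos: [0.3451, -0.4003, 0.3707]
ee_rot: [-0.002, 0.723, 0.691, -0.0]
ft_force: [0.2, -0.5, -6.8]
gripper_width: 0.0219
grip_force: 55.0
t 11.55 pos [ 0.3451 -0.4003  0.3707] psi 1.5264 q7 0.75 w 0.0219 g 55.0 F [ 0.2 -0.5 -6.8] tilt [-0.004  0.003]
norm dx dy dz [ 2.2445  1.7289 -0.0768] spin -0.0187 | world d mm [219.3 259.8   9.3]
```

```bash
python3 -m creep '[{"dx":0.1,"dy":0.2,"dz":0,"spin":0,"claw":0},{"dx":0.2,"dy":0.25,"dz":0,"spin":0,"claw":0},{"dx":0.3,"dy":0.25,"dz":0,"spin":0,"claw":0},{"dx":0.3,"dy":0.25,"dz":0,"spin":0,"claw":0},{"dx":0.3,"dy":0.25,"dz":0,"spin":0,"claw":0},{"dx":0.3,"dy":0.2,"dz":0,"spin":0,"claw":0},{"dx":0.3,"dy":0.15,"dz":0,"spin":0,"claw":0},{"dx":0.25,"dy":0.1,"dz":0,"spin":0,"claw":0},{"dx":0.15,"dy":0.07,"dz":0,"spin":-0.01,"claw":0},{"dx":0.05,"dy":0,"dz":0,"spin":-0.009,"claw":0}]' 55
python3 go.py .5644 -.1405 .12 1.585
```

```text
clock: 12.8
ee_pos: [0.5652, -0.1408, 0.3712]
ee_rot: [-0.001, 0.702, 0.712, -0.001]
ft_force: [0.1, -0.8, -6.2]
gripper_width: 0.0216
grip_force: 55.0
t 12.8 pos [ 0.5652 -0.1408  0.3712] psi 1.5858 q7 0.15 w 0.0216 g 55.0 F [ 0.1 -0.8 -6.2] tilt [-0.002  0.   ]
norm dx dy dz [ 2.1000e-03 -2.0000e-03  2.0933e+00] spin 0.0002 | world d mm [  -0.8    0.3 -251.2]
```

```bash
python3 -m creep '[{"dx":0,"dy":0,"dz":0.1,"spin":0,"claw":0},{"dx":0,"dy":0,"dz":0.2,"spin":0,"claw":0},{"dx":0,"dy":0,"dz":0.3,"spin":0,"claw":0},{"dx":0,"dy":0,"dz":0.35,"spin":0,"claw":0},{"dx":0,"dy":0,"dz":0.35,"spin":0,"claw":0},{"dx":0,"dy":0,"dz":0.35,"spin":0,"claw":0},{"dx":0,"dy":0,"dz":0.25,"spin":0,"claw":0},{"dx":0,"dy":0,"dz":0.15,"spin":0,"claw":0},{"dx":0,"dy":0,"dz":0.05,"spin":0,"claw":0},{"dx":0,"dy":0,"dz":0,"spin":0,"claw":0}]' 55
python3 go.py .5644 -.1405 .07 1.585;  python3 - <<'E'
from h import *
snap('top','t3.png')
i=cv2.imread('pics/t3.png');cv2.imwrite('pics/c5.png',cv2.resize(i[130:260,185:345],None,fx=4.5,fy=4.5,interpolation=cv2.INTER_CUBIC))
E
```

```text
clock: 14.05
ee_pos: [0.5653, -0.1432, 0.12]
ee_rot: [0.0, 0.704, 0.71, -0.0]
ft_force: [0.3, -0.8, -6.9]
gripper_width: 0.0217
grip_force: 55.0
t 14.05 pos [ 0.5653 -0.1432  0.12  ] psi 1.5804 q7 0.09 w 0.0217 g 55.0 F [ 0.3 -0.8 -6.9] tilt [-0.    -0.001]
norm dx dy dz [ 0.0227 -0.0072  0.4168] spin -0.0015 | world d mm [ -0.9   2.7 -50. ]
```

View pics/c5.png

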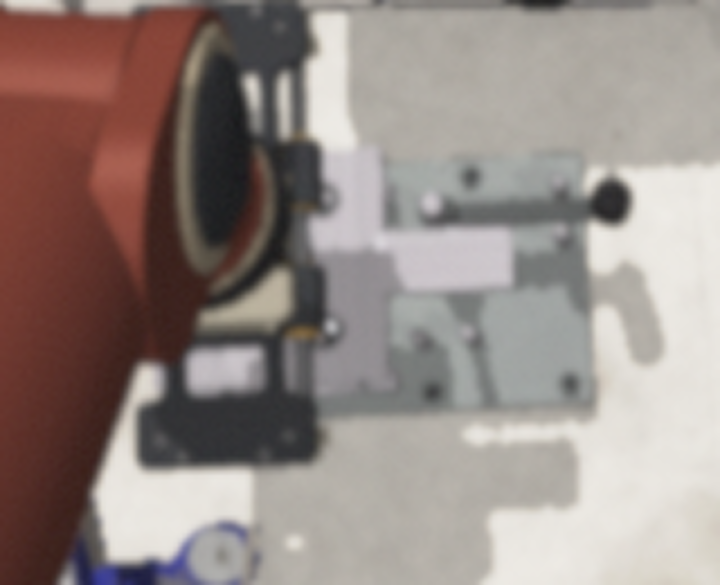

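The crop shows the plate above the jig: tongue end at (513,231)-(513,288), rear corners at (378,147) and (395,388), bushes at (328,197) and (331,327). Next I'll measure how the plate sits in the hand, then compare it with the jig, both through the same camera.

```bash
python3 - <<'E'
from h import *
c=snap('top')
f=lambda p:(np.array(p)+.5)/4.5-.5+np.array((185,130))
L=[((378,147),(-55,-55)),((395,388),(-55,55)),((513,231),(-115,-15)),((513,288),(-115,15)),((328,197),(-26,-31)),((331,327),(-26,31))]
th,R,t,e=fit(np.array([b for a,b in L])/1000,[onz(c,[f(a)],.1177)[0] for a,b in L])
print('plate',th,t);print(e)
E
python3 go.py
```

```text
plate 1.584662235859364 [ 0.5657691  -0.13887448]
[[ 0.5  2.7]
 [-3.4 -1.6]
 [-2.3  0.6]
 [ 0.8  1.7]
 [ 1.8 -1.9]
 [ 2.4 -1.5]]
t 14.15 pos [ 0.5663 -0.1426  0.121 ] psi 1.5813 q7 0.09 w 0.0217 g 55.0 F [ 0.8  0.2 -6.3] tilt [ 0.002 -0.001]
```

```bash
python3 -m creep '[{"dx":0.025,"dy":-0.0125,"dz":0.05,"spin":-0.001,"claw":0},{"dx":0,"dy":0,"dz":0.1,"spin":0,"claw":0},{"dx":0,"dy":0,"dz":0.12,"spin":0,"claw":0},{"dx":0,"dy":0,"dz":0.1,"spin":0,"claw":0},{"dx":0,"dy":0,"dz":0.05,"spin":0,"claw":0},{"dx":0,"dy":0,"dz":0,"spin":0,"claw":0},{"dx":0,"dy":0,"dz":0.03,"spin":0,"claw":0},{"dx":0,"dy":0,"dz":0.03,"spin":0,"claw":0},{"dx":0,"dy":0,"dz":0.03,"spin":0,"claw":0},{"dx":0,"dy":0,"dz":0,"spin":0,"claw":0}]' 55
python3 go.py .5648 -.1396 .058 1.585
```

```text
clock: 15.4
ee_pos: [0.5641, -0.139, 0.0586]
ee_rot: [-0.0, 0.702, 0.712, -0.0]
ft_force: [0.4, 0.5, -6.3]
gripper_width: 0.0218
grip_force: 55.0
t 15.4 pos [ 0.5641 -0.139   0.0586] psi 1.5853 q7 0.07 w 0.0218 g 55.0 F [ 0.4  0.5 -6.3] tilt [-0. -0.]
norm dx dy dz [-0.005   0.0062  0.0053] spin 0.0001 | world d mm [ 0.7 -0.6 -0.6]
```

```bash
python3 -m creep '[{"dx":0,"dy":0,"dz":0.02,"spin":0,"claw":0},{"dx":0,"dy":0,"dz":0.02,"spin":0,"claw":0},{"dx":0,"dy":0,"dz":0.02,"spin":0,"claw":0},{"dx":0,"dy":0,"dz":0.02,"spin":0,"claw":0},{"dx":0,"dy":0,"dz":0.02,"spin":0,"claw":0},{"dx":0,"dy":0,"dz":0,"spin":0,"claw":0},{"dx":0,"dy":0,"dz":0,"spin":0,"claw":0},{"dx":0,"dy":0,"dz":0,"spin":0,"claw":0},{"dx":0,"dy":0,"dz":0,"spin":0,"claw":0},{"dx":0,"dy":0,"dz":0,"spin":0,"claw":0}]' 55
python3 go.py .5648 -.1396 .038 1.585
```

```text
clock: 16.65
ee_pos: [0.5641, -0.1389, 0.0469]
ee_rot: [0.0, 0.702, 0.712, 0.0]
ft_force: [-0.0, -1.4, -6.5]
gripper_width: 0.0216
grip_force: 55.0
t 16.65 pos [ 0.5641 -0.1389  0.0469] psi 1.5853 q7 0.07 w 0.0216 g 55.0 F [-0.  -1.4 -6.5] tilt [ 0. -0.]
norm dx dy dz [-0.0056  0.0057  0.0742] spin 0.0001 | world d mm [ 0.7 -0.7 -8.9]
```

```bash
python3 -m creep '[{"dx":0,"dy":0,"dz":0.02,"spin":0,"claw":0},{"dx":0,"dy":0,"dz":0.02,"spin":0,"claw":0},{"dx":0,"dy":0,"dz":0.02,"spin":0,"claw":0},{"dx":0,"dy":0,"dz":0.015,"spin":0,"claw":0},{"dx":0,"dy":0,"dz":0.007,"spin":0,"claw":0},{"dx":0,"dy":0,"dz":0,"spin":0,"claw":0},{"dx":0,"dy":0,"dz":0,"spin":0,"claw":0},{"dx":0,"dy":0,"dz":0,"spin":0,"claw":0},{"dx":0,"dy":0,"dz":0,"spin":0,"claw":0},{"dx":0,"dy":0,"dz":0,"spin":0,"claw":0}]' 55
python3 go.py .5648 -.1396 .038 1.585
```

```text
clock: 17.9
ee_pos: [0.5641, -0.1389, 0.0383]
ee_rot: [0.0, 0.702, 0.712, 0.0]
ft_force: [-2.9, -0.3, 6.1]
gripper_width: 0.0217
grip_force: 55.0
t 17.9 pos [ 0.5641 -0.1389  0.0383] psi 1.5852 q7 0.06 w 0.0217 g 55.0 F [-2.9 -0.3  6.1] tilt [ 0. -0.]
norm dx dy dz [-0.0056  0.0054  0.0024] spin 0.0001 | world d mm [ 0.7 -0.7 -0.3]
```

```bash
python3 - <<'E'
from h import *
c=snap('top')
print('drawer front',onz(c,[[335,131],[335,120]],0),onz(c,[[335,131],[335,120],[335,108]],.1))
print('vice right',onz(c,[[252,290],[245,250],[240,262]],.1),onz(c,[[252,290],[245,250]],.2))
E
python3 -m creep '[{"dx":0,"dy":0,"dz":0,"spin":0,"claw":0.5},{"dx":0,"dy":0,"dz":0,"spin":0,"claw":0.5},{"dx":0,"dy":0,"dz":0,"spin":0,"claw":0.5},{"dx":0,"dy":0,"dz":-0.1,"spin":0,"claw":0.5},{"dx":0,"dy":0,"dz":-0.3,"spin":0,"claw":0.5},{"dx":0,"dy":0,"dz":-0.4,"spin":0,"claw":0.5},{"dx":0,"dy":0,"dz":-0.3,"spin":0,"claw":0.5},{"dx":0,"dy":0,"dz":-0.05,"spin":0,"claw":0.5},{"dx":0,"dy":0,"dz":0,"spin":0,"claw":0.5},{"dx":0,"dy":0,"dz":0,"spin":0,"claw":0.5}]' 40
python3 go.py .5985 -.3 .14 1.585
```

```text
drawer front [[ 0.71590936 -0.33921592  0.        ]
 [ 0.74340417 -0.34019135  0.        ]] [[ 0.68978457 -0.3344336   0.1       ]
 [ 0.71437197 -0.33530589  0.1       ]
 [ 0.74136173 -0.33626352  0.1       ]]
vice right [[ 0.35479507 -0.14832899  0.1       ]
 [ 0.43839475 -0.13459768  0.1       ]
 [ 0.41356672 -0.12370045  0.1       ]] [[ 0.36828215 -0.16555319  0.2       ]
 [ 0.44199633 -0.15344558  0.2       ]]
clock: 19.2
ee_pos: [0.563, -0.1387, 0.1735]
ee_rot: [-0.001, 0.702, 0.712, -0.001]
ft_force: [0.2, -0.6, -0.5]
gripper_width: 0.0464
grip_force: 0.0
t 19.2 pos [ 0.563  -0.1387  0.1735] psi 1.5853 q7 0.1 w 0.0464 g 0.0 F [ 0.2 -0.6 -0.5] tilt [-0.003  0.001]
norm dx dy dz [-1.3482  0.277   0.2773] spin 0.0001 | world d mm [  35.5 -161.3  -33.5]
```

```bash
python3 -m creep '[{"dx":-0.2,"dy":0.04,"dz":0,"spin":0,"claw":0.5},{"dx":-0.35,"dy":0.07,"dz":0,"spin":0,"claw":0.5},{"dx":-0.35,"dy":0.07,"dz":0,"spin":0,"claw":0.5},{"dx":-0.3,"dy":0.067,"dz":0,"spin":0,"claw":0.5},{"dx":-0.148,"dy":0.03,"dz":0,"spin":0.055,"claw":0.5},{"dx":0,"dy":0,"dz":0,"spin":0.055,"claw":0.5},{"dx":0,"dy":0,"dz":0,"spin":0.055,"claw":0.5},{"dx":0,"dy":0,"dz":0,"spin":0.055,"claw":0.5},{"dx":0,"dy":0,"dz":0,"spin":0.055,"claw":0.5},{"dx":0,"dy":0,"dz":0,"spin":0.055,"claw":0.5}]' 20
python3 go.py .5985 -.3 .06 0.014
python3 -m creep '[{"dx":0,"dy":0,"dz":0,"spin":0.055,"claw":0.5},{"dx":0,"dy":0,"dz":0,"spin":0.055,"claw":0.5},{"dx":0,"dy":0,"dz":0,"spin":0.055,"claw":0.5},{"dx":0,"dy":0,"dz":0,"spin":0.005,"claw":0.5},{"dx":0,"dy":0,"dz":0,"spin":0,"claw":0.5},{"dx":0,"dy":0,"dz":0.1,"spin":0,"claw":0.5},{"dx":0,"dy":0,"dz":0.1,"spin":0,"claw":0.5},{"dx":0,"dy":0,"dz":0.1,"spin":0,"claw":0.5},{"dx":0,"dy":0,"dz":0,"spin":0,"claw":0.5},{"dx":0,"dy":0,"dz":0,"spin":0,"claw":0.5}]' 20
python3 go.py .5985 -.3 .06 0.014
python3 - <<'E'
from h import *
snap('top','t4.png')
i=cv2.imread('pics/t4.png');cv2.imwrite('pics/c6.png',cv2.resize(i[120:260,200:380],None,fx=4,fy=4,interpolation=cv2.INTER_CUBIC))
E
```

```text
clock: 20.45
ee_pos: [0.5989, -0.2997, 0.173]
ee_rot: [-0.001, 0.963, 0.268, -0.001]
ft_force: [0.2, 0.3, -0.3]
gripper_width: 0.0465
grip_force: 0.0
t 20.45 pos [ 0.5989 -0.2997  0.173 ] psi 0.543 q7 -0.53 w 0.0465 g 0.0 F [ 0.2  0.3 -0.3] tilt [-0.003  0.001]
norm dx dy dz [-0.0024  0.0034  0.9415] spin 0.1684 | world d mm [  -0.4   -0.3 -113. ]
clock: 21.7
ee_pos: [0.5998, -0.3003, 0.1391]
ee_rot: [0.0, 1.0, 0.007, 0.0]
ft_force: [-0.3, 0.3, 0.3]
gripper_width: 0.0463
grip_force: 0.0
t 21.7 pos [ 0.5998 -0.3003  0.1391] psi 0.0146 q7 -0.96 w 0.0463 g 0.0 F [-0.3  0.3  0.3] tilt [ 0. -0.]
norm dx dy dz [-0.0113 -0.0028  0.6591] spin 0.0002 | world d mm [ -1.3   0.3 -79.1]
```

View pics/c6.png

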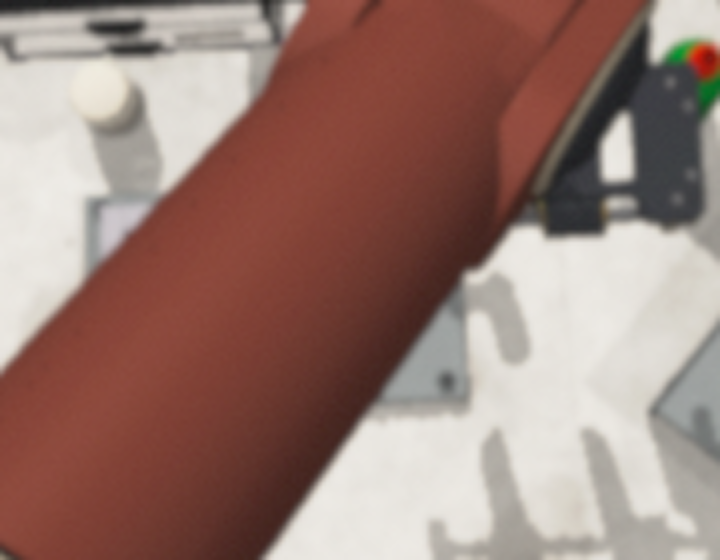

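The arm hides the jig here, and the gripper body stays beside the bottle without touching it. Going down on the knob.

```bash
python3 -m creep '[{"dx":-0.008,"dy":0,"dz":0.1,"spin":0,"claw":0.5},{"dx":0,"dy":0,"dz":0.2,"spin":0,"claw":0.5},{"dx":0,"dy":0,"dz":0.2,"spin":0,"claw":0.5},{"dx":0,"dy":0,"dz":0.11,"spin":0,"claw":0.5},{"dx":0,"dy":0,"dz":0.05,"spin":0,"claw":0.5},{"dx":0,"dy":0,"dz":0,"spin":0,"claw":0.5},{"dx":0,"dy":0,"dz":0,"spin":0,"claw":0.1},{"dx":0,"dy":0,"dz":0,"spin":0,"claw":0.1},{"dx":0,"dy":0,"dz":0,"spin":0,"claw":0.1},{"dx":0,"dy":0,"dz":0,"spin":0,"claw":0.1}]' 20
python3 go.py .5985 -.3 .06 0.014
```

```text
clock: 23.0
ee_pos: [0.599, -0.3, 0.0602]
ee_rot: [-0.0, 1.0, 0.007, 0.0]
ft_force: [0.0, 1.3, 1.2]
gripper_width: 0.0212
grip_force: 20.0
t 23.0 pos [ 0.599  -0.3     0.0602] psi 0.0147 q7 -0.94 w 0.0212 g 20.0 F [0.  1.3 1.2] tilt [0.001 0.   ]
norm dx dy dz [-0.0044 -0.0002  0.0014] spin 0.0002 | world d mm [-0.5  0.  -0.2]
```

```bash
python3 -m creep '[{"dx":0,"dy":0,"dz":-0.02,"spin":0,"claw":0.1},{"dx":0,"dy":0,"dz":-0.03,"spin":0,"claw":0.1},{"dx":0,"dy":0,"dz":-0.04,"spin":0,"claw":0.1},{"dx":0,"dy":0,"dz":-0.04,"spin":0,"claw":0.1},{"dx":0,"dy":0,"dz":-0.04,"spin":0,"claw":0.1},{"dx":0,"dy":0,"dz":-0.03,"spin":0,"claw":0.1},{"dx":0,"dy":0,"dz":0,"spin":0,"claw":0.1},{"dx":0,"dy":0,"dz":0,"spin":0,"claw":0.1},{"dx":0,"dy":0,"dz":0,"spin":0,"claw":0.1},{"dx":0,"dy":0,"dz":0,"spin":0,"claw":0.1}]' 20
python3 go.py .5095 -.2143 .085 0.014
python3 - <<'E'
from h import *
# knob arc in base (=> world) relative steps; tool axes at psi=.0147
th0=1.585;t=np.array([.5643,-.1335]);R=np.array([[np.cos(th0),-np.sin(th0)],[np.sin(th0),np.cos(th0)]])
a=np.linspace(0,np.pi/2,13);p=np.c_[-.080-.088*np.cos(a),-.032+.088*np.sin(a)]@R.T+t
d=np.diff(p,axis=0);ps=.0147
print(p[0],p[-1]);print(np.round(np.c_[d@[np.cos(ps),np.sin(ps)],d@[np.sin(ps),-np.cos(ps)]]/.12,3))
E
```

```text
clock: 24.25
ee_pos: [0.5987, -0.2999, 0.0837]
ee_rot: [-0.0, 1.0, 0.007, -0.0]
ft_force: [-0.3, 2.3, -1.3]
gripper_width: 0.0212
grip_force: 20.0
t 24.25 pos [ 0.5987 -0.2999  0.0837] psi 0.0147 q7 -0.95 w 0.0212 g 20.0 F [-0.3  2.3 -1.3] tilt [-0.  0.]
norm dx dy dz [-0.7332 -0.7242 -0.0106] spin 0.0002 | world d mm [-89.2  85.6   1.3]
[ 0.59868291 -0.30102855] [ 0.5094419  -0.21428731]
[[-0.096 -0.006]
 [-0.094 -0.019]
 [-0.091 -0.031]
 [-0.086 -0.042]
 [-0.08  -0.053]
 [-0.072 -0.063]
 [-0.063 -0.072]
 [-0.053 -0.08 ]
 [-0.042 -0.086]
 [-0.031 -0.091]
 [-0.019 -0.094]
 [-0.006 -0.096]]
```

```bash
python3 -m creep '[{"dx":-0.096,"dy":-0.006,"dz":0,"spin":0,"claw":0.1},{"dx":-0.094,"dy":-0.019,"dz":0,"spin":0,"claw":0.1},{"dx":-0.091,"dy":-0.031,"dz":0,"spin":0,"claw":0.1},{"dx":-0.086,"dy":-0.042,"dz":0,"spin":0,"claw":0.1},{"dx":-0.08,"dy":-0.053,"dz":0,"spin":0,"claw":0.1},{"dx":-0.072,"dy":-0.063,"dz":0,"spin":0,"claw":0.1},{"dx":0,"dy":0,"dz":0,"spin":0,"claw":0.1},{"dx":0,"dy":0,"dz":0,"spin":0,"claw":0.1},{"dx":0,"dy":0,"dz":0,"spin":0,"claw":0.1},{"dx":0,"dy":0,"dz":0,"spin":0,"claw":0.1}]' 20
python3 go.py .5095 -.2143 .084 0.014
```

```text
clock: 25.5
ee_pos: [0.5324, -0.2775, 0.0833]
ee_rot: [0.001, 1.0, 0.006, -0.003]
ft_force: [-2.0, -5.0, -1.8]
gripper_width: 0.0206
grip_force: 20.7
t 25.5 pos [ 0.5324 -0.2775  0.0833] psi 0.0126 q7 -0.92 w 0.0206 g 20.7 F [-2.  -5.  -1.8] tilt [-0.006 -0.002]
norm dx dy dz [-0.1839 -0.5287 -0.0057] spin -0.0004 | world d mm [-22.9  63.2   0.7]
```

```bash
python3 - <<'E'
from h import *
a=snap('top','t5.png');b=snap('scene','s5.png');o=sensors.get_obs()
for c in(a,b): print(np.round(proj(c,[[.536,-.275,.104],[.5974,-.213,.087],[.5095,-.2143,.053]]),1))
r=lambda f,y,x,h,w:cv2.resize(cv2.imread('pics/'+f)[y:y+h,x:x+w],(400,320),interpolation=cv2.INTER_CUBIC)
cv2.imwrite('pics/c7.png',np.hstack([r('t5.png',150,230,96,120),r('s5.png',180,230,96,120)]))
E
```

```text
[[309.8 201.9]
 [280.9 175.5]
 [283.8 216.3]]
[[331.5 188.5]
 [292.4 198.9]
 [326.2 223.9]]
```

View pics/c7.png

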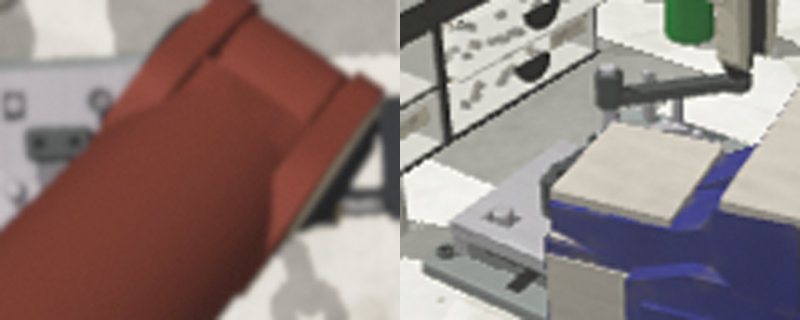

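The left half (top view) is hidden by the arm. The right half (scene view) shows the lever lifted, running from the hinge at (605,80) to the knob in the fingers at about (738,78).

```bash
python3 - <<'E'
from h import *
b=snap('scene')
f=lambda u,v:[230+(u-400+.5)/3.333-.5,180+(v+.5)/3.333-.5]
for u,v in((735,78),(740,78),(745,78)): print(onz(b,[f(u,v)],.078))
print('hinge',onz(b,[f(606,68)],.087))
print(np.round(proj(b,[[.60+.0,-.213,.087]]),1), f(606,68))
E
python3 go.py
```

```text
[[ 0.5277329  -0.25739767  0.078     ]]
[[ 0.52501351 -0.25925324  0.078     ]]
[[ 0.52229388 -0.26110897  0.078     ]]
hinge [[ 0.59592837 -0.20761317  0.087     ]]
[[291.5 198.6]] [291.456195619562, 200.05205520552056]
t 25.65 pos [ 0.5324 -0.2775  0.0833] psi 0.0127 q7 -0.92 w 0.0204 g 20.7 F [-1.9 -5.4 -1.9] tilt [-0.006 -0.002]
```

```bash
python3 -m creep '[{"dx":-0.063,"dy":-0.072,"dz":0,"spin":0,"claw":0.1},{"dx":-0.053,"dy":-0.08,"dz":0,"spin":0,"claw":0.1},{"dx":-0.042,"dy":-0.086,"dz":0,"spin":0,"claw":0.1},{"dx":-0.031,"dy":-0.091,"dz":0,"spin":0,"claw":0.1},{"dx":-0.019,"dy":-0.094,"dz":0,"spin":0,"claw":0.1},{"dx":-0.006,"dy":-0.096,"dz":0,"spin":0,"claw":0.1},{"dx":0,"dy":0,"dz":0,"spin":0,"claw":0.1},{"dx":0,"dy":0,"dz":0,"spin":0,"claw":0.1},{"dx":0,"dy":0,"dz":0,"spin":0,"claw":0.1},{"dx":0,"dy":0,"dz":0,"spin":0,"claw":0.1}]' 20
python3 go.py .5095 -.2143 .084 0.014
```

```text
clock: 26.9
ee_pos: [0.4946, -0.2098, 0.08]
ee_rot: [-0.006, 1.0, 0.007, -0.015]
ft_force: [-13.4, 0.8, -2.1]
gripper_width: 0.0093
grip_force: 9.6
t 26.9 pos [ 0.4946 -0.2098  0.08  ] psi 0.0144 q7 -0.99 w 0.0093 g 9.6 F [-13.4   0.8  -2.1] tilt [-0.031  0.011]
norm dx dy dz [ 0.1226  0.0389 -0.0377] spin 0.0001 | world d mm [14.9 -4.5  4. ]
```

```bash
python3 -m creep '[{"dx":0,"dy":0.01,"dz":0,"spin":0,"claw":0.1},{"dx":0,"dy":0.01,"dz":0,"spin":0,"claw":0.1},{"dx":0,"dy":0.01,"dz":0,"spin":0,"claw":0.1},{"dx":0.02,"dy":0,"dz":0,"spin":0,"claw":0.1},{"dx":0.02,"dy":0,"dz":0,"spin":0,"claw":0.1},{"dx":0,"dy":0,"dz":0,"spin":0,"claw":0.1},{"dx":0,"dy":0,"dz":0,"spin":0,"claw":0.1},{"dx":0,"dy":0,"dz":0,"spin":0,"claw":0.1},{"dx":0,"dy":0,"dz":0,"spin":0,"claw":0.1},{"dx":0,"dy":0,"dz":0,"spin":0,"claw":0.1}]' 20
python3 go.py .5095 -.2143 .084 0.014
python3 - <<'E'
from h import *
c=snap('scene','s6.png');print(np.round(proj(c,[[.5095,-.2143,.105],[.5095,-.2143,.081]]),1))
E
```

```text
clock: 28.15
ee_pos: [0.4952, -0.2132, 0.0789]
ee_rot: [-0.007, 1.0, 0.007, -0.02]
ft_force: [-18.8, -0.2, -1.2]
gripper_width: 0.0093
grip_force: 10.8
t 28.15 pos [ 0.4952 -0.2132  0.0789] psi 0.0139 q7 -0.98 w 0.0093 g 10.8 F [-18.8  -0.2  -1.2] tilt [-0.039  0.013]
norm dx dy dz [ 0.1169  0.0102 -0.0474] spin -0.0 | world d mm [14.3 -1.1  5.1]
[[326.5 202.6]
 [326.4 212.6]]
```

```bash
python3 -m creep '[{"dx":-0.04,"dy":0,"dz":0,"spin":0,"claw":0.1},{"dx":-0.06,"dy":0,"dz":0,"spin":0,"claw":0.1},{"dx":-0.07,"dy":0,"dz":0,"spin":0,"claw":0.1},{"dx":0,"dy":0,"dz":0,"spin":0,"claw":0.1},{"dx":0,"dy":0,"dz":-0.1,"spin":0,"claw":0.1},{"dx":0,"dy":0,"dz":-0.3,"spin":0,"claw":0.1},{"dx":0,"dy":0,"dz":-0.3,"spin":0,"claw":0.1},{"dx":0,"dy":0.2,"dz":-0.3,"spin":0,"claw":0.3},{"dx":0,"dy":0.4,"dz":0,"spin":0,"claw":0.5},{"dx":0,"dy":0.4,"dz":0,"spin":0,"claw":0.5}]' 20
python3 go.py .5095 -.2143 .084 0.014
python3 -m creep '[{"dx":0,"dy":0.4,"dz":0,"spin":0,"claw":0.5},{"dx":0,"dy":0.4,"dz":0,"spin":0,"claw":0.5},{"dx":0,"dy":0.3,"dz":0,"spin":0,"claw":0.5},{"dx":0,"dy":0,"dz":0,"spin":0,"claw":0.5},{"dx":0,"dy":0,"dz":0,"spin":0,"claw":0.5},{"dx":0,"dy":0,"dz":0,"spin":0,"claw":0.5},{"dx":0,"dy":0,"dz":0,"spin":0,"claw":0.5},{"dx":0,"dy":0,"dz":0,"spin":0,"claw":0.5},{"dx":0,"dy":0,"dz":0,"spin":0,"claw":0.5},{"dx":0,"dy":0,"dz":0,"spin":0,"claw":0.5}]' 20
python3 - <<'E'
from h import *
a=snap('top','t7.png');b=snap('scene','s7.png')
r=lambda f,y,x,h,w:cv2.resize(cv2.imread('pics/'+f)[y:y+h,x:x+w],(400,320),interpolation=cv2.INTER_CUBIC)
cv2.imwrite('pics/c8.png',np.hstack([r('t7.png',150,215,88,110),r('s7.png',180,240,96,120)]))
for c in(a,b): print(np.round(proj(c,[[.5095,-.2143,.081],[.5095,-.2143,.098],[.5974,-.213,.087]]),1))
E
```

```text
clock: 29.45
ee_pos: [0.4973, -0.3384, 0.2063]
ee_rot: [0.001, 1.0, 0.008, 0.002]
ft_force: [0.5, -0.4, -0.2]
gripper_width: 0.0347
grip_force: 0.0
t 29.45 pos [ 0.4973 -0.3384  0.2063] psi 0.017 q7 -0.83 w 0.0347 g 0.0 F [ 0.5 -0.4 -0.2] tilt [ 0.004 -0.002]
norm dx dy dz [ 0.115  -1.0339  1.0177] spin 0.0009 | world d mm [  12.2  124.1 -122.3]
clock: 30.7
ee_pos: [0.4976, -0.4692, 0.2038]
ee_rot: [-0.0, 1.0, 0.007, -0.0]
ft_force: [-0.4, -0.2, -0.7]
gripper_width: 0.0462
grip_force: 0.0
[[282.6 215.7]
 [281.9 215.4]
 [280.9 175.5]]
[[326.4 212.6]
 [326.4 205.5]
 [292.4 198.9]]
```

View pics/c8.png

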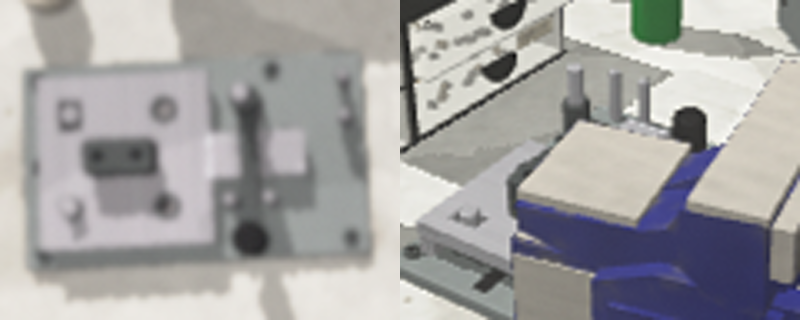

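The lever lies across the tongue between the lock posts. The scene view puts the knob top at (327,213.9), where a fully dropped lever should show (raised it would be about 7 px higher). The hinge top is off by the same 1.2 px, so the lever is fully home. One check on the bystanders before handing in.

```bash
python3 - <<'E'
from h import *
A=cv2.imread('pics/top0.png');B=cv2.imread('pics/t7.png')
for n,(y,x) in dict(bottle=(125,358),pot=(132,214)).items():
    p=A[y:y+30,x:x+28];m=cv2.matchTemplate(B[y-10:y+40,x-10:x+38],p,cv2.TM_CCOEFF_NORMED);print(n,cv2.minMaxLoc(m)[1::2],'(10,10 = unmoved)')
print(sensors.get_obs()['ft_force'])
print(job.sign_off())
E
```

```text
bottle (0.9938270449638367, (10, 10)) (10,10 = unmoved)
pot (0.9902293086051941, (10, 10)) (10,10 = unmoved)
[-0.27668137 -0.02258684  0.29880143]
the job is handed in; nothing more can be done
None
```

I handed the job in at about 31 s: the bush plate is seated flush on both pins, the keeper is across the tongue and fully home in the lock notch, and the bottle and pot have not moved; the knob slipped out of the fingers late in the swing, but the lever still dropped into the notch, and the last picture shows it home.

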